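Hold the tube mixer's dead-man paddle at gentle speed

TASK

One of the three places of the bench mixer holds the tube with a screw cap: mix that one gently, by pressing down the spring-loaded paddle in front of it until its pointer is level with the thick middle line of the gauge beside it, never down towards the full-speed line at the bottom. Keep it steady at the middle line for at least five seconds, and finish still holding it pressed there with the gripper's fingers: do not let go. Do not press the other two paddles, and leave everything else where it stands.

Things in the scene. Friction and masses are not known exactly. Their poses are not given: they have to be found in the camera images.
- mixer: bench tube mixer: a grey box on a dark base plate 205 x 262 mm, fixed to the worktop. Origin at the centre of the underside; x points from the paddles to the wells, y to its left, z up. Three places side by side, 84 mm apart along y: each has a well in the top of the box and, in front of it on the robot's side, its own run paddle with a gauge post just left of the pad.
- well_left (a point): centre of the mouth of the left well (32 mm hole, 44 mm deep), 131 mm behind the left pad and 62 mm above the worktop
- pad_left (a point): centre of the top of the black thumb pad (34 x 30 mm) at the free end of the left paddle; 57 mm above the worktop at rest. It moves with the paddle: 10.5 mm lower when the pointer is at the middle line. 3 N on it start the paddle, 11 N hold it at the middle line, 18 N bring it to the stop.
- gauge_left (a point): middle line of the left paddle's gauge, an upright metal post 6 mm thick, 64 mm high, 33 mm left of the pad's middle, with three black lines: rest (50 mm above the worktop), gentle (this one, 37.5 mm; thicker, jutting out in front) and full speed (25 mm). A steel pointer reaches to it from the paddle's end.
- paddle_left (a joint): angle of the left paddle, rad, about a level hinge 75 mm behind the pad's centre: 0 at rest, grows as the pad is pressed down; 0.14 with its pointer at the middle line, 0.28 at the lower stop (full speed). Sprung: it rises by itself when let go.
- well_middle (a point): centre of the mouth of the middle well (32 mm hole, 44 mm deep), 131 mm behind the middle pad and 62 mm above the worktop
- pad_middle (a point): centre of the top of the black thumb pad (34 x 30 mm) at the free end of the middle paddle; 57 mm above the worktop at rest. It moves with the paddle: 10.5 mm lower when the pointer is at the middle line. 3 N on it start the paddle, 11 N hold it at the middle line, 18 N bring it to the stop.
- gauge_middle (a point): middle line of the middle paddle's gauge, an upright metal post 6 mm thick, 64 mm high, 33 mm left of the pad's middle, with three black lines: rest (50 mm above the worktop), gentle (this one, 37.5 mm; thicker, jutting out in front) and full speed (25 mm). A steel pointer reaches to it from the paddle's end.
- paddle_middle (a joint): angle of the middle paddle, rad, about a level hinge 75 mm behind the pad's centre: 0 at rest, grows as the pad is pressed down; 0.14 with its pointer at the middle line, 0.28 at the lower stop (full speed). Sprung: it rises by itself when let go.
- well_right (a point): centre of the mouth of the right well (32 mm hole, 44 mm deep), 131 mm behind the right pad and 62 mm above the worktop
- pad_right (a point): centre of the top of the black thumb pad (34 x 30 mm) at the free end of the right paddle; 57 mm above the worktop at rest. It moves with the paddle: 10.5 mm lower when the pointer is at the middle line. 3 N on it start the paddle, 11 N hold it at the middle line, 18 N bring it to the stop.
- gauge_right (a point): middle line of the right paddle's gauge, an upright metal post 6 mm thick, 64 mm high, 33 mm left of the pad's middle, with three black lines: rest (50 mm above the worktop), gentle (this one, 37.5 mm; thicker, jutting out in front) and full speed (25 mm). A steel pointer reaches to it from the paddle's end.
- paddle_right (a joint): angle of the right paddle, rad, about a level hinge 75 mm behind the pad's centre: 0 at rest, grows as the pad is pressed down; 0.14 with its pointer at the middle line, 0.28 at the lower stop (full speed). Sprung: it rises by itself when let go.
- capped_tube_mid (a point): the capped tube: a clear conical tube 116 mm tall, 30 mm in diameter, with a ribbed screw cap 35 mm wide; the point is at its centre, half-way up. It is seated firmly in one of the three wells, its top 134 mm above the worktop.
- open_tube_mid (a point): the other tube, without a cap, 113 mm tall, 30 mm in diameter; the point is half-way up. Seated firmly in another well.
- plug_mid (a point): blanking plug, loose, grey plastic, 42 mm wide with a 20 mm knob, in the remaining well, its top 80 mm above the worktop; the point is half-way up.
- grey_box: grey tip box with its lid shut, 89 x 120 x 65 mm, to the left of the mixer; origin at the centre of its underside. To be left alone.
- timer: bench timer, 24 x 70 x 66 mm, standing to the right of the mixer; origin at the centre of its underside. To be left alone.

How it is judged:
On the way:
1. the paddle of the place with the capped tube is held at the middle line, without a break, for 4.5 s (((horizontal distance between capped_tube_mid and well_left below 0.015 m and value of joint paddle_left between 0.1 and 0.18 rad and contact force between the fingers and paddle_left above 1 N and value of joint each of paddle_middle, paddle_right below 0.04 rad) or (horizontal distance between capped_tube_mid and well_middle below 0.015 m and value of joint paddle_middle between 0.1 and 0.18 rad and contact force between the fingers and paddle_middle above 1 N and value of joint each of paddle_left, paddle_right below 0.04 rad) or (horizontal distance between capped_tube_mid and well_right below 0.015 m and value of joint paddle_right between 0.1 and 0.18 rad and contact force between the fingers and paddle_right above 1 N and value of joint each of paddle_left, paddle_middle below 0.04 rad))), for 4.5 s.
At the end, for the whole second after the job is handed in: The fingers still press (over 1 N) the paddle in front of the well in which the capped tube stands, and hold it at the middle line (0.10 to 0.18 rad, about 4 mm either way at the pointer); the other two paddles are up (under 0.04 rad) (((horizontal distance between capped_tube_mid and well_left below 0.015 m and value of joint paddle_left between 0.1 and 0.18 rad and contact force between the fingers and paddle_left above 1 N and value of joint each of paddle_middle, paddle_right below 0.04 rad) or (horizontal distance between capped_tube_mid and well_middle below 0.015 m and value of joint paddle_middle between 0.1 and 0.18 rad and contact force between the fingers and paddle_middle above 1 N and value of joint each of paddle_left, paddle_right below 0.04 rad) or (horizontal distance between capped_tube_mid and well_right below 0.015 m and value of joint paddle_right between 0.1 and 0.18 rad and contact force between the fingers and paddle_right above 1 N and value of joint each of paddle_left, paddle_middle below 0.04 rad))); the arm keeps its last pose, push and grip.
It fails at once if a paddle is pressed down towards full speed (over 0.23 rad) (value of joint any of paddle_left, paddle_middle, paddle_right above 0.23 rad).
It fails at once if the paddle of a place without the capped tube is pressed (over 0.05 rad) ((value of joint paddle_left above 0.05 rad and not (horizontal distance between capped_tube_mid and well_left below 0.03 m)) or (value of joint paddle_middle above 0.05 rad and not (horizontal distance between capped_tube_mid and well_middle below 0.03 m)) or (value of joint paddle_right above 0.05 rad and not (horizontal distance between capped_tube_mid and well_right below 0.03 m))).
It fails at once if the blanking plug is moved by more than 15 mm (distance of plug_mid from where it was at the start of the episode above 0.015 m).
It fails at once if a thing standing around is moved by more than 20 mm (distance of any of grey_box, timer from where it was at the start of the episode above 0.02 m).
It also fails if it takes over 38 s, if anything falls off the work surface, if the arm or the gripper's body presses on something with over 40 N, if the wrist force passes 120 N, or if a joint passes its speed limit or range.

ROBOT

A 7-joint arm with a two-finger parallel gripper is mounted at the origin on a cart in front of the work surface, level with it; the furniture and walls round the work are solid. World frame = base frame: x ahead of the robot, y to its left, z up, the work surface at z = 0. Lengths are in m, angles in rad, forces in N, time in s.
With the tool pointing down it reaches from about 0.425 to 0.95 m from the base axis. Payload 16.7 kg.
Tool frame: the origin (TCP) lies between the finger pads; the fingertips stand 19 mm ahead of it and the grasp point (between the pads) is the TCP; x points along the fingers, y is the direction in which the jaws open and shut, and the axes are right-handed (so a half turn about x gives the same grasp; the last joint's range is limited). The gripper opens to 94 mm and grips with 3 to 60 N. Pads are 16 mm wide; open, the fingers measure 119 mm over their backs; the gripper's body (75 mm by 177 mm) begins 78 mm behind the grasp point.
Start: joints at [-1.343, 0.426, 0.074, 1.606, -0.034, 1.111, -0.067], TCP at [0.248, 0.628, 0.224] pointing down, gripper open.
Joint ranges: [-2.85, 2.85], [-0.5, 2.14], [-1.23, 1.37], [0.21, 2.46], [-1.02, 4.16], [0.16, 2.05], [-2.73, 2.73]. Speed limits (rad/s): [1.89, 1.89, 2.39, 2.39, 3.01, 3.01, 3.01].

INTERFACE

Orientations are given as a rotation vector (axis times angle).
In Python, from cell import bot gives the robot as it stands.
- The arm moves only by the tool step_arm, never from a script. Its argument "rows" is a list that holds one entry, the list of rows, each a list of 7 numbers: the shift along the tool's x, y, z in m, then the turn, a rotation vector about the tool's x, y, z in rad, then the opening, from 0 (shut) to 1 (fully open). A call has 1 to 8 rows; each row is the pose to reach, as a shift and turn from the pose commanded when the call began, along the tool's axes at that moment; what a row does not reach only later rows make up. A row lasts 1/8 s, in which the tool goes at most 62.5 mm and 10.7 degrees, less where a joint would pass 70% of its speed; a pose out of reach is approached as far as the arm can. A call with a gripper value outside its range is refused whole. The fingers move at their own pace and stop on an object; the grip force is fixed at half the most. Time passes only in rows, so rows that repeat a pose let the fingers close. It gives the time, the measured TCP pose, the force and the opening at its end, in the units of the state.
- bot.get_state(): the state, without advancing time (a new reading comes with each control period).
- bot.grab_frame(name): name is "scene" or "top" or "wrist"; returns a dict with "color" (400x640x3 uint8, red, green, blue), "fovy" (degrees; the focal length in pixels is half the picture's height over the tangent of half this angle, whatever the lens; pixels are square), "cx", "cy" (the principal point, pixels), "dist" ([k1, k2, p1, p2, k3] as OpenCV has them; the pictures are not rectified), "position" and "attitude" of the camera in the world; the wrist camera has in their place "tool_from_camera" (4x4, takes a point from camera to tool coordinates, whose origin is the TCP and whose axes are the tool frame's). Camera axes: x right, y up, looking along -z (the intrinsics and any distortion apply to the point x, -y, -z); pixel columns grow to the right and rows downward; lengths in m; the calibration is good to about 2 mm. A picture is of the moment at which its call begins: read the wrist's pose just before it. There is no depth.
- bot.close_job(): hands the job in, once; it reports no verdict.
The state is a dict: "t": time; "q": joint angles; "joint_vel": joint speeds; "effort": joint torques, N m; "position": TCP position; "tcp_rot": TCP orientation; "ft_force": force on the tool from outside, world axes, zero at the start; "moment": the same for the moment, N m; "grip_width": finger opening in m.
Only numpy, scipy, OpenCV 4.12 (cv2) and the standard library are available. Lean on these libraries where they do the work, as an engineer would, in place of code of your own. Each camera call takes 0.05 s, during which the arm holds its last target.

## Working session

There is one attempt and no reset: what is moved stays moved. The work goes in short steps, Python scripts to look and compute and a tool call to move; the robot and the scene stay as the last step left them, time stands still between calls to the robot, and variables do not carry over. Pictures are saved under pics/ and viewed, and the job is handed in when it is done.

Besides the shell and the picture viewer there is one more tool, called after "Call:" in YAML: its name, and indented under it one key for each argument. step_arm: Moves the arm, as the interface text tells. Its arguments: {"type":"object","properties":{"rows":{"type":"array","items":{"type":"array","items":{"type":"array","items":{"type":"number"}}}}},"required":["rows"]}

```bash
ls; mkdir -p pics
python3 - <<'E'
from cell import bot
import cv2
s=bot.get_state()
for k,v in s.items(): print(k,v)
for n in ["scene","top"]:
    f=bot.grab_frame(n)
    cv2.imwrite(f"pics/{n}0.png",f["color"][:,:,::-1])
    print(n,{k:v for k,v in f.items() if k!="color"})
E
```

```text
pics
t 0.0
q [-1.34351981  0.42676971  0.07386595  1.60660221 -0.03409048  1.11081188
 -0.06708888]
joint_vel [-0.00013863  0.0010724  -0.00016728 -0.00032128  0.00192084 -0.00081339
  0.00040893]
effort [ 2.32909209e-03 -9.35803270e+01  3.66807818e+00 -4.54187393e+01
 -4.87387378e-02  2.00778467e-02  1.62286497e-04]
position [0.24823456 0.62724654 0.22375303]
tcp_rot [ 0.29458627  1.55063941 -0.29667697]
ft_force [ 0.31582347 -0.81060299  0.09006382]
moment [0.0049163  0.03790639 0.01748292]
grip_width 0.09405880759046416
scene {'fovy': 46.55365936604704, 'cx': 323.53756602748996, 'cy': 200.91773767746508, 'dist': array([-0.06475788,  0.        ,  0.        ,  0.        ,  0.        ]), 'position': array([ 0.15058346, -0.66045627,  0.8168911 ]), 'attitude': array([ 0.68168513, -0.23948325, -0.69190318])}
top {'fovy': 43.158524009569305, 'cx': 324.36047679428094, 'cy': 202.41723568527433, 'dist': array([-0.04008326,  0.        ,  0.        ,  0.        ,  0.        ]), 'position': array([ 0.45376953, -0.18294341,  1.13331434]), 'attitude': array([ 0.08757957, -0.04877707, -1.59451014])}
```

View pics/scene0.png

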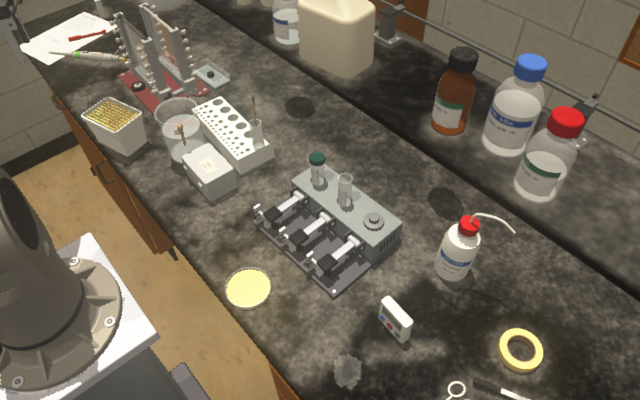

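View pics/top0.png

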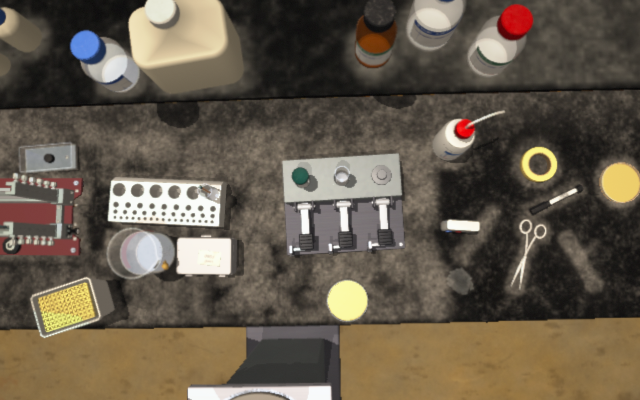

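The top view shows the green cap in the left well at about (301,176), the open tube in the middle well at (342,176), and the plug in the right well at (381,175). I'll zoom in on the paddles.

Run:
```python
import cv2
a=cv2.imread("pics/top0.png")[145:265,270:415]
cv2.imwrite("pics/top0z.png",cv2.resize(a,None,fx=5,fy=5,interpolation=cv2.INTER_CUBIC))
a=cv2.imread("pics/scene0.png")[145:300,240:410]
cv2.imwrite("pics/scene0z.png",cv2.resize(a,None,fx=3.8,fy=3.8,interpolation=cv2.INTER_CUBIC))
```

```text
(no output)
```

View pics/top0z.png

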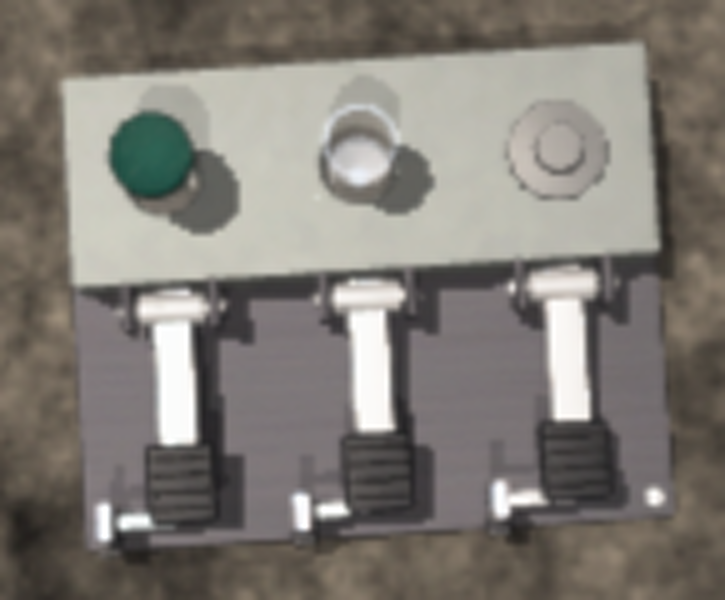

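View pics/scene0z.png

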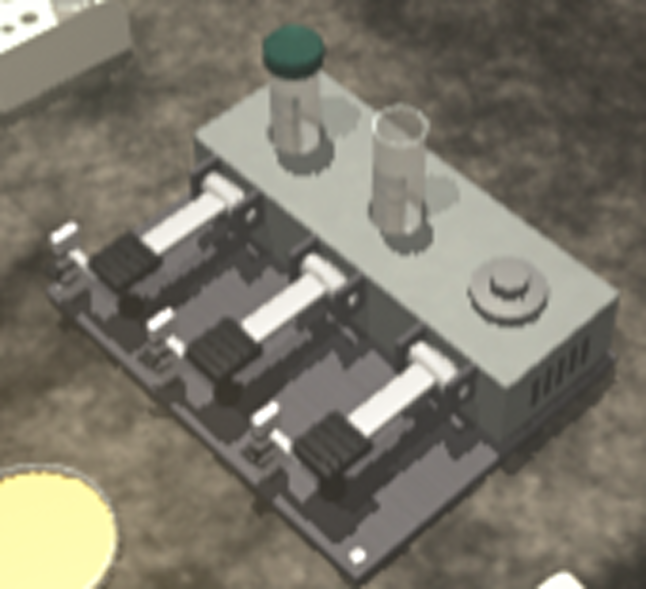

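```bash
cat > h.py <<'E'
import numpy as np, cv2
from scipy.spatial.transform import Rotation as R
def K(f):
    h=f["color"].shape[0]; fl=h/2/np.tan(np.radians(f["fovy"])/2)
    return np.array([[fl,0,f["cx"]],[0,fl,f["cy"]],[0,0,1.]])
def campose(f,s=None):
    if "position" in f: return R.from_rotvec(f["attitude"]).as_matrix(), np.array(f["position"])
    T=np.array(f["tool_from_camera"]); Rt=R.from_rotvec(s["tcp_rot"]).as_matrix()
    return Rt@T[:3,:3], Rt@T[:3,3]+s["position"]
def back(f,px,z,s=None):
    Rc,p=campose(f,s)
    u=cv2.undistortPoints(np.array(px,float).reshape(-1,1,2),K(f),f["dist"]).reshape(-1,2)
    d=np.c_[u[:,0],-u[:,1],-np.ones(len(u))]@Rc.T
    return p+d*((z-p[2])/d[:,2])[:,None]
def proj(f,P,s=None):
    Rc,p=campose(f,s); c=(np.atleast_2d(P)-p)@Rc
    c=c*[1,-1,-1]
    return cv2.projectPoints(c.reshape(-1,1,3),np.zeros(3),np.zeros(3),K(f),f["dist"])[0].reshape(-1,2)
E
python3 - <<'E'
from h import *
from cell import bot
np.set_printoptions(precision=4,suppress=True)
t=bot.grab_frame("top"); s=bot.grab_frame("scene")
tz=lambda a:np.array(a)/5+[270,145]-.4
sz=lambda a:np.array(a)/3.8+[240,145]-.37
print("pads top",back(t,tz([[182,481],[379,470],[576,459]]),.057))
print("pads scene",back(s,sz([[125,260],[223,349],[330,444]]),.057))
print("cap top",back(t,tz([[151,154]]),.134), "scene",back(s,sz([[293,44]]),.134))
print("plug",back(t,tz([[558,149]]),.080), "tube",back(t,tz([[361,136]]),.131))
print("box corners",back(t,tz([[64,80],[642,43],[660,248],[76,285]]),.062))
print("posts",back(t,tz([[103,520],[302,510],[500,499]]),.064),back(s,sz([[63,235],[160,322],[264,415]]),.064))
E
```

```text
pads top [[ 0.4666 -0.1166  0.057 ]
 [ 0.4692 -0.2004  0.057 ]
 [ 0.4718 -0.2839  0.057 ]]
pads scene [[ 0.4665 -0.1167  0.057 ]
 [ 0.4686 -0.2004  0.057 ]
 [ 0.4716 -0.2833  0.057 ]]
cap top [[ 0.5962 -0.1116  0.134 ]] scene [[ 0.5972 -0.1106  0.134 ]]
plug [[ 0.6013 -0.2787  0.08  ]] tube [[ 0.6015 -0.1956  0.131 ]]
box corners [[ 0.6395 -0.0697  0.062 ]
 [ 0.6486 -0.3177  0.062 ]
 [ 0.5603 -0.3221  0.062 ]
 [ 0.551  -0.0733  0.062 ]]
posts [[ 0.4509 -0.0833  0.064 ]
 [ 0.4531 -0.1674  0.064 ]
 [ 0.4557 -0.2508  0.064 ]] [[ 0.4485 -0.0843  0.064 ]
 [ 0.4518 -0.1684  0.064 ]
 [ 0.4551 -0.2511  0.064 ]]
```

Run:
```python
from h import *
from cell import bot
np.set_printoptions(precision=4,suppress=True)
t=bot.grab_frame("top"); s=bot.grab_frame("scene"); st=bot.get_state()
Rt=R.from_rotvec(st["tcp_rot"]).as_matrix(); print(Rt)
for z in [0,.1,.15,.2,.25]:
    P=back(s,[[150,8],[120,12],[182,92]],z); print(z,P[:,:2].ravel(),proj(t,P).ravel())
print(proj(s,st["position"]))
print("tip box top in top px->", back(t,[[70,305],[140,253]],.1))
yaw=.031
c,sn=np.cos(yaw),np.sin(yaw)
for sg in (1,-1):
    y=sg*np.array([-sn,c,0]); x=np.array([0,0,-1.]); z=np.cross(x,y)
    G=np.c_[x,y,z]; print(sg,R.from_matrix(Rt.T@G).as_rotvec(), "shift",Rt.T@(np.array([.4666,-.1166,.15])-st["position"]))
    print("via",Rt.T@(np.array([.44,.2,.30])-st["position"]))
```

```text
[[-0.0002  0.368   0.9298]
 [-0.0004  0.9298 -0.368 ]
 [-1.     -0.0004  0.    ]]
0 [0.7407 1.0252 0.6438 1.0798 0.5669 0.4712] [-161.8745  138.0227 -184.5051  178.1681   52.7144  203.2199]
0.1 [0.6685 0.8189 0.5834 0.8668 0.5159 0.3326] [-122.455   157.2888 -144.5123  196.4904   89.6124  221.7688]
0.15 [0.6324 0.7157 0.5532 0.7603 0.4904 0.2634] [ -99.0798  168.6428 -120.7817  207.2746  111.2111  232.5897]
0.2 [0.5963 0.6125 0.523  0.6538 0.465  0.1941] [-72.6555 181.4184 -93.9437 219.3974 135.3959 244.6746]
0.25 [0.5601 0.5093 0.4928 0.5472 0.4395 0.1248] [-42.5866 195.8835 -63.3904 233.1086 162.6388 258.2484]
[[21.5709 45.1499]]
tip box top in top px-> [[0.3446 0.3723 0.1   ]
 [0.4488 0.2247 0.1   ]]
1 [-0.4078 -0.0001  0.0004] shift [ 0.0745 -0.6116  0.4768]
via [-0.0756 -0.327   0.3355]
-1 [2.7338 0.0006 0.0001] shift [ 0.0745 -0.6116  0.4768]
via [-0.0756 -0.327   0.3355]
```

Call:
step_arm:
  rows:
    - [[-0.06, 0, 0, 0, 0, 0, 0], [-0.096, -0.04, 0.04, 0, 0, 0, 0], [-0.096, -0.08, 0.08, 0, 0, 0, 0], [-0.096, -0.12, 0.115, -0.1, 0, 0, 0], [-0.096, -0.16, 0.15, -0.2, 0, 0, 0], [-0.096, -0.19, 0.18, -0.3, 0, 0, 0], [-0.096, -0.217, 0.206, -0.408, 0, 0, 0], [-0.096, -0.217, 0.206, -0.408, 0, 0, 0]]

```text
t: 1.3
position: [0.3614, 0.3476, 0.3209]
tcp_rot: [-0.022, 1.57, 0.023]
ft_force: [0.5, 1.4, 0.3]
grip_width: 0.0174
```

Call:
step_arm:
  rows:
    - [[0.0, -0.06, 0.02, 0, 0, 0, 0], [0.0, -0.12, 0.04, 0, 0, 0, 0], [0.02, -0.18, 0.05, 0, 0, 0, 0], [0.04, -0.24, 0.06, 0, 0, 0, 0], [0.06, -0.3, 0.07, 0, 0, 0, 0], [0.08, -0.36, 0.08, 0, 0, 0, 0], [0.1, -0.415, 0.09, 0, 0, 0, 0], [0.12, -0.467, 0.091, 0, 0, 0, 0]]

```text
t: 2.3
position: [0.4665, -0.115, 0.2002]
tcp_rot: [-0.025, 1.569, 0.024]
ft_force: [0.2, 2.1, 0.1]
grip_width: 0.0001
```

```bash
cat > look.py <<'E'
from h import *
from cell import bot
import sys
np.set_printoptions(precision=4,suppress=True)
n=sys.argv[1]
st=bot.get_state(); 
for k in ("t","position","tcp_rot","ft_force","grip_width"): print(k,st[k])
f=bot.grab_frame("wrist"); cv2.imwrite(f"pics/wrist{n}.png",f["color"][:,:,::-1])
f=bot.grab_frame("scene"); a=f["color"][145:300,230:400,::-1]
cv2.imwrite(f"pics/scene{n}.png",cv2.resize(a,None,fx=3.8,fy=3.8,interpolation=cv2.INTER_CUBIC))
Rt=R.from_rotvec(st["tcp_rot"]).as_matrix()
print("to pad contact (tip at pad rest)",Rt.T@(np.array([.4666,-.1166,.057+.019])-st["position"]))
c,s_=np.cos(.031),np.sin(.031)
G=np.array([[0,-s_,c],[0,c,s_],[-1,0,0]]); print("turn",R.from_matrix(Rt.T@G).as_rotvec())
E
python3 look.py 1
```

```text
t 2.3
position [ 0.4665 -0.115   0.2002]
tcp_rot [-0.025   1.5693  0.0243]
ft_force [0.1812 2.0617 0.0528]
grip_width 5.835249823241785e-05
to pad contact (tip at pad rest) [ 0.1242 -0.0015 -0.0001]
turn [0.0004 0.0013 0.0005]
```

View pics/wrist1.png

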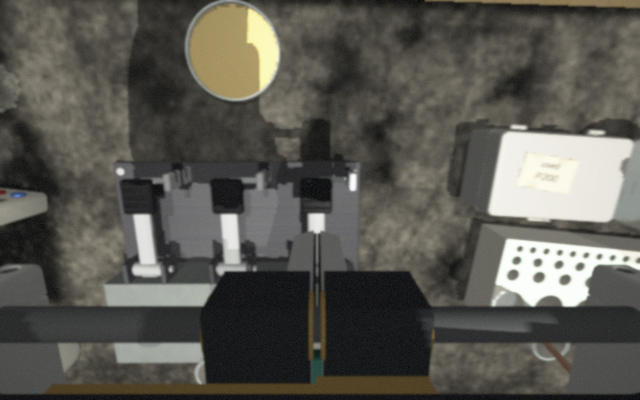

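View pics/scene1.png

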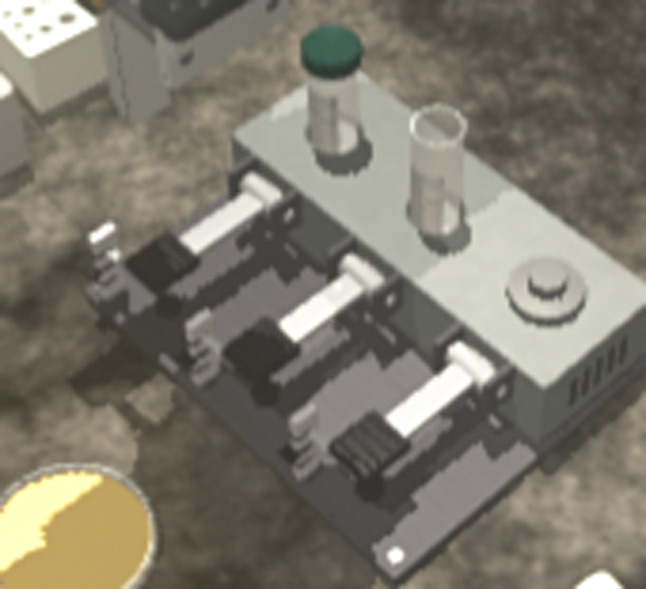

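The wrist view shows the three pads at (139,196), (228,196) and (316,195), with the grey-white tip box to the right. I'll cross-check these against the earlier pad position.

Run:
```python
from h import *
from cell import bot
np.set_printoptions(precision=4,suppress=True)
st=bot.get_state(); f=bot.grab_frame("wrist")
print(back(f,[[316,194],[228,196],[139,197]],.057,st))
print(proj(f,[[.4666,-.1166,.057]],st), proj(f,[st["position"]+[0,0,-.019]],st), f["tool_from_camera"])
```

```text
[[ 0.461  -0.1186  0.057 ]
 [ 0.4649 -0.2003  0.057 ]
 [ 0.468  -0.2831  0.057 ]]
[[317.9822 199.9475]] [[315.2542 245.91  ]] [[-0.0001  0.2411 -0.9705 -0.1606]
 [ 1.      0.     -0.0001  0.0008]
 [ 0.     -0.9705 -0.2411 -0.0697]
 [ 0.      0.      0.      1.    ]]
```

Call:
step_arm:
  rows:
    - [[0.03, -0.001, -0.001, 0, 0, 0, 0], [0.06, -0.0015, -0.001, 0, 0, 0, 0], [0.085, -0.0015, -0.001, 0, 0, 0, 0], [0.105, -0.0015, -0.001, 0, 0, 0, 0], [0.115, -0.0015, -0.001, 0, 0, 0, 0], [0.115, -0.0015, -0.001, 0, 0, 0, 0]]

```text
t: 3.2
position: [0.4648, -0.1147, 0.0854]
tcp_rot: [-0.025, 1.571, 0.025]
ft_force: [-0.1, 0.4, -0.6]
grip_width: 0.0006
```

```bash
python3 look.py 2
```

```text
t 3.2
position [ 0.4648 -0.1147  0.0854]
tcp_rot [-0.0248  1.5712  0.0251]
ft_force [-0.0918  0.3919 -0.575 ]
grip_width 0.0005881703050919767
to pad contact (tip at pad rest) [ 0.0094 -0.002   0.0018]
turn [ 0.0008 -0.0005 -0.0002]
```

View pics/scene2.png

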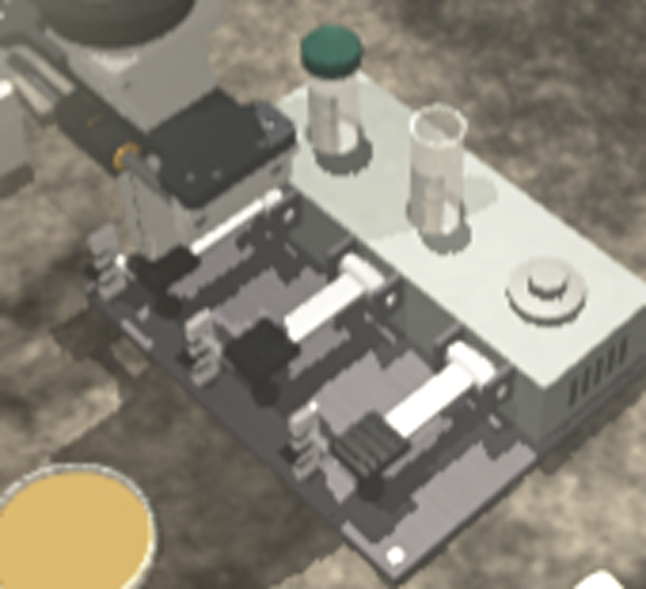

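View pics/wrist2.png

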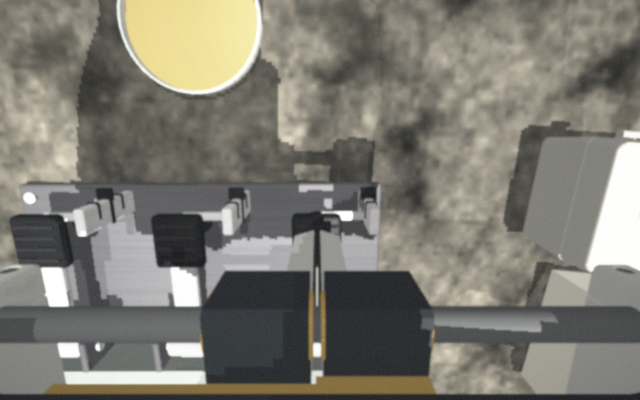

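Wrist view: fingertips at (317,218), above the left pad (293–340, 213–235). Lowering slowly to contact.

Call:
step_arm:
  rows:
    - [[0.003, -0.002, 0.001, 0, 0, 0, 0], [0.006, -0.002, 0.001, 0, 0, 0, 0], [0.009, -0.002, 0.001, 0, 0, 0, 0], [0.011, -0.002, 0.001, 0, 0, 0, 0], [0.011, -0.002, 0.001, 0, 0, 0, 0]]

```text
t: 3.92
position: [0.4656, -0.1175, 0.0744]
tcp_rot: [-0.024, 1.571, 0.024]
ft_force: [-1.3, 0.4, 2.9]
grip_width: 0.0003
```

Call:
step_arm:
  rows:
    - [[0.002, 0, 0, 0, 0, 0, 0], [0.004, 0, 0, 0, 0, 0, 0], [0.006, 0, 0, 0, 0, 0, 0], [0.007, 0, 0, 0, 0, 0, 0], [0.007, 0, 0, 0, 0, 0, 0]]

```text
t: 4.55
position: [0.4655, -0.1174, 0.0676]
tcp_rot: [-0.024, 1.571, 0.025]
ft_force: [-3.1, 0.7, 9.2]
grip_width: 0.0005
```

```bash
python3 look.py 3
```

```text
t 4.55
position [ 0.4655 -0.1174  0.0676]
tcp_rot [-0.0242  1.571   0.0245]
ft_force [-3.1363  0.6721  9.2218]
grip_width 0.00047747988727711625
to pad contact (tip at pad rest) [-0.0084  0.0008  0.0011]
turn [ 0.     -0.0003 -0.0002]
```

View pics/wrist3.png

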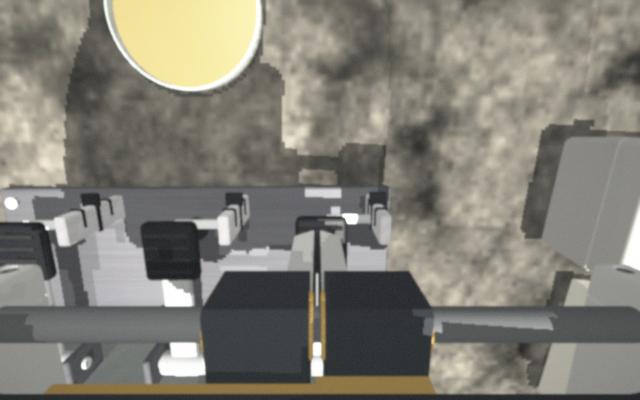

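View pics/scene3.png

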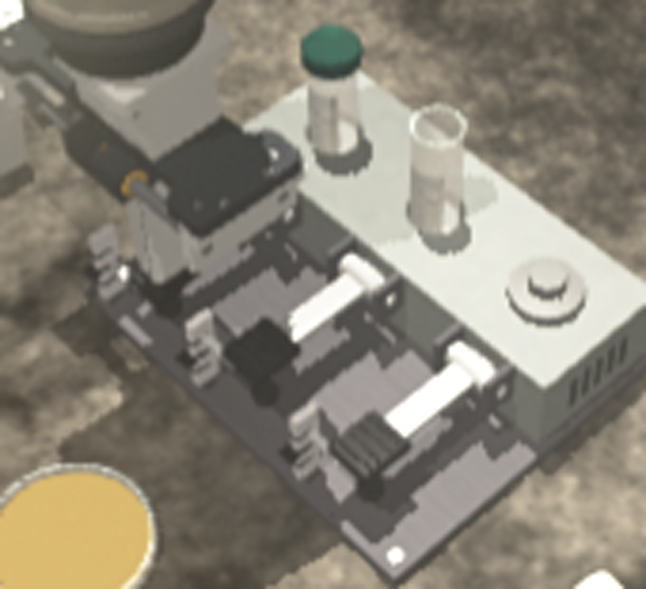

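Force (about 9.5 N, giving about 0.115 rad) and height (8.4 mm, giving about 0.112 rad) agree. Pressing 2 mm more.

Call:
step_arm:
  rows:
    - [[0.001, 0, 0, 0, 0, 0, 0], [0.002, 0, 0, 0, 0, 0, 0], [0.002, 0, 0, 0, 0, 0, 0], [0.002, 0, 0, 0, 0, 0, 0], [0.002, 0, 0, 0, 0, 0, 0], [0.002, 0, 0, 0, 0, 0, 0], [0.002, 0, 0, 0, 0, 0, 0], [0.002, 0, 0, 0, 0, 0, 0]]

```text
t: 5.65
position: [0.4656, -0.1175, 0.0658]
tcp_rot: [-0.024, 1.571, 0.025]
ft_force: [-3.7, 0.8, 11.3]
grip_width: 0.0003
```

```bash
python3 look.py 4
python3 - <<'E'
import cv2
from cell import bot
a=bot.grab_frame("wrist")["color"][170:260,250:420,::-1]
b=bot.grab_frame("scene")["color"][190:250,240:310,::-1]
a=cv2.resize(a,None,fx=4.5,fy=4.5,interpolation=cv2.INTER_CUBIC); cv2.imwrite("pics/w4z.png",a)
cv2.imwrite("pics/s4z.png",cv2.resize(b,None,fx=9,fy=9,interpolation=cv2.INTER_CUBIC))
E
```

```text
t 5.65
position [ 0.4656 -0.1175  0.0658]
tcp_rot [-0.0241  1.5708  0.0245]
ft_force [-3.7189  0.7819 11.2895]
grip_width 0.00031407693882472184
to pad contact (tip at pad rest) [-0.0102  0.0008  0.0011]
turn [-0.     -0.0001 -0.0003]
```

View pics/w4z.png

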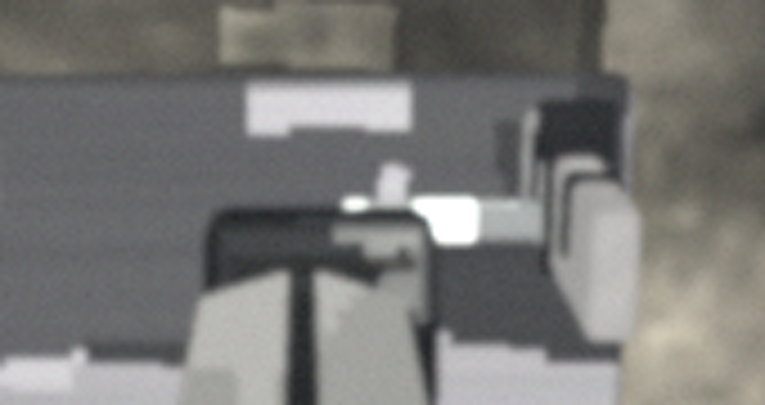

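View pics/s4z.png

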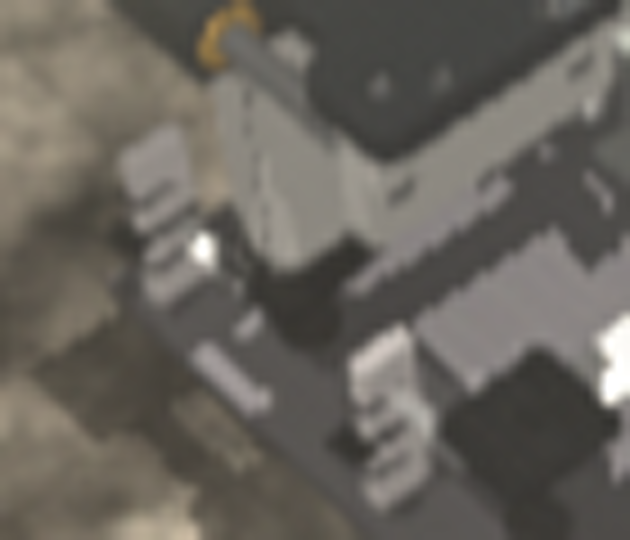

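In the enlarged scene view the left pointer's bright tip, at (203,248), sits beside the middle line of its gauge. Force is 11.3 N and depth 10.2 mm, which both fit about 0.14 rad. Holding.

Call:
step_arm:
  rows:
    - [[0, 0, 0, 0, 0, 0, 0], [0, 0, 0, 0, 0, 0, 0], [0, 0, 0, 0, 0, 0, 0], [0, 0, 0, 0, 0, 0, 0], [0, 0, 0, 0, 0, 0, 0], [0, 0, 0, 0, 0, 0, 0], [0, 0, 0, 0, 0, 0, 0], [0, 0, 0, 0, 0, 0, 0]]

```text
t: 6.85
position: [0.4656, -0.1175, 0.0658]
tcp_rot: [-0.024, 1.571, 0.025]
ft_force: [-3.3, 0.4, 11.5]
grip_width: 0.0005
```

Call:
step_arm:
  rows:
    - [[0, 0, 0, 0, 0, 0, 0], [0, 0, 0, 0, 0, 0, 0], [0, 0, 0, 0, 0, 0, 0], [0, 0, 0, 0, 0, 0, 0], [0, 0, 0, 0, 0, 0, 0], [0, 0, 0, 0, 0, 0, 0], [0, 0, 0, 0, 0, 0, 0], [0, 0, 0, 0, 0, 0, 0]]

```text
t: 7.85
position: [0.4656, -0.1174, 0.0657]
tcp_rot: [-0.024, 1.571, 0.025]
ft_force: [-4.5, 0.2, 11.1]
grip_width: 0.0002
```

Call:
step_arm:
  rows:
    - [[0, 0, 0, 0, 0, 0, 0], [0, 0, 0, 0, 0, 0, 0], [0, 0, 0, 0, 0, 0, 0], [0, 0, 0, 0, 0, 0, 0], [0, 0, 0, 0, 0, 0, 0], [0, 0, 0, 0, 0, 0, 0], [0, 0, 0, 0, 0, 0, 0], [0, 0, 0, 0, 0, 0, 0]]

```text
t: 8.85
position: [0.4656, -0.1174, 0.0658]
tcp_rot: [-0.024, 1.571, 0.025]
ft_force: [-4.9, -0.9, 11.6]
grip_width: 0.0004
```

Call:
step_arm:
  rows:
    - [[0, 0, 0, 0, 0, 0, 0], [0, 0, 0, 0, 0, 0, 0], [0, 0, 0, 0, 0, 0, 0], [0, 0, 0, 0, 0, 0, 0], [0, 0, 0, 0, 0, 0, 0], [0, 0, 0, 0, 0, 0, 0], [0, 0, 0, 0, 0, 0, 0], [0, 0, 0, 0, 0, 0, 0]]

```text
t: 9.85
position: [0.4655, -0.1175, 0.0658]
tcp_rot: [-0.024, 1.571, 0.025]
ft_force: [-4.0, 0.9, 10.5]
grip_width: 0.0005
```

Call:
step_arm:
  rows:
    - [[0, 0, 0, 0, 0, 0, 0], [0, 0, 0, 0, 0, 0, 0], [0, 0, 0, 0, 0, 0, 0], [0, 0, 0, 0, 0, 0, 0], [0, 0, 0, 0, 0, 0, 0], [0, 0, 0, 0, 0, 0, 0], [0, 0, 0, 0, 0, 0, 0], [0, 0, 0, 0, 0, 0, 0]]

```text
t: 10.85
position: [0.4656, -0.1175, 0.0658]
tcp_rot: [-0.024, 1.571, 0.025]
ft_force: [-3.4, 0.5, 11.2]
grip_width: 0.0008
```

Call:
step_arm:
  rows:
    - [[0, 0, 0, 0, 0, 0, 0], [0, 0, 0, 0, 0, 0, 0], [0, 0, 0, 0, 0, 0, 0], [0, 0, 0, 0, 0, 0, 0], [0, 0, 0, 0, 0, 0, 0], [0, 0, 0, 0, 0, 0, 0], [0, 0, 0, 0, 0, 0, 0], [0, 0, 0, 0, 0, 0, 0]]

```text
t: 11.85
position: [0.4656, -0.1175, 0.0658]
tcp_rot: [-0.024, 1.571, 0.025]
ft_force: [-3.6, 0.5, 10.8]
grip_width: 0.0
```

```bash
python3 look.py 5; python3 -c "
from cell import bot
print(bot.close_job())"
```

```text
t 11.85
position [ 0.4656 -0.1175  0.0658]
tcp_rot [-0.0241  1.5708  0.0245]
ft_force [-3.5852  0.537  10.8236]
grip_width 4.779759458591276e-05
to pad contact (tip at pad rest) [-0.0102  0.0008  0.0011]
turn [-0.0001 -0.0001 -0.0003]
the job is handed in; nothing more can be done
None
```

View pics/scene5.png

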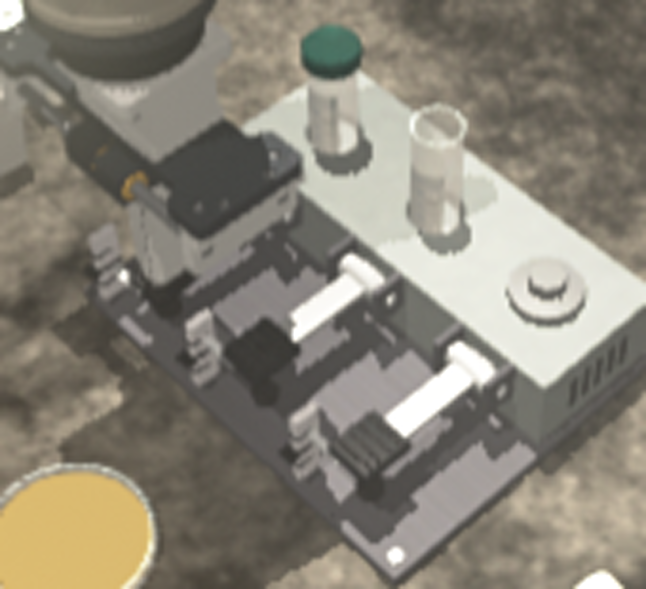

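The capped tube was in the left well. I pressed the left paddle to its middle line with the closed fingers, held it there for over 6 s, and handed the job in at about 12 s, still pressing.

- **Depth and force:** during the hold the pad stayed about 10.2 mm below its rest height, with 10.5–11.6 N on it. Both fit about 0.14 rad, the middle line. I worked the angle out from these, because the joint itself can't be read.
- **Pictures:** the last scene picture shows the other two paddles up and the tubes and plug in place. The pointer is beside the middle line, though the picture is coarse there.
- **Disagreement:** the wrist camera put the pad about 5 mm nearer the robot than the top and scene cameras did. I went with the top and scene cameras, less 1 mm towards the wrist reading. The forces during the press fitted that.

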